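# Load a wooden block into a drilling jig behind its gravity catch

### The job

Load the pale wooden block into the drilling jig: lay it flat in the jig's open end, then push it along the channel so that its own leading edge lifts the red catch, and on in under the clear drill plate until the catch has dropped fully behind it. Do not touch the catch with the robot, leave the offcut, screwdriver and clamp where they are, and let go and back away at the end.

Things in the scene. Friction and masses are not known exactly. Their poses are not given: they have to be found in the camera images.
- block_center (a point): Centre of the loose pale wooden block, 100 long (its x) x 50 wide (its y) x 40 high (its z), about 0.12 kg, two small black dots on top; the same either way round. It starts flat on the bench with this centre 20 mm above the bench.
- jig: Drilling jig fixed to the bench: dark wooden base 300 (x) x 110 (y) x 12 thick, origin at the centre of its underside. A channel between aluminium rails (10 thick) runs along x, centred on y = 0; its floor is the base's top. The block is pushed in along +x. Rails: 59 apart and 8 high from x -150 to -45, tapering (8 high) to 53 apart at x +9, then 18 high.
- lead_in (a point): Point on the channel floor at jig x = -90, y = 0, where the middle of the block's underside belongs when laid in the open end, short of the catch. Axes as the jig's.
- seat (a point): Point on the channel floor at jig x = +72.75, y = 0: middle of the block's underside when home, with 2.75 mm play either way between end stop and dropped catch. For the catch to drop, push the block nearly to the end stop: its trailing face must pass jig x = +24 (+25.5 at the stop). Axes as the jig's.
- stop_face (a point): Foot of the end stop's face, on the channel floor at jig x = +125.5, y = 0; the stop is rigid, 40 high. A clear drill plate with two steel bushes roofs the channel from x = +45 to +140, its underside 44 and the bushes' tops 54 above the floor, so the block can only slide in.
- catch (a joint): Red catch, rad: 0 = down on its rest, grows as it lifts (to 1.0); 0.06 kg, falls by its own weight. The arm, 10 wide at jig y +14 to +24, slopes from its hinge forward (+x) and down to its nose. The block's leading face meets it at about x = -20 and raises it about 0.2. Beside it, y -26 to +10, the channel is clear for shut fingers to push the block's tail all the way home.
- catch_hinge (a point): Hinge of the catch, on its axis (along the jig's y) at jig x = -36, y = +19, 48 above the channel floor. The pin runs from y = +14 out to a dark post at y = +44 (16 x 8, 56 high above the floor).
- catch_nose (a point): Lower front corner of the catch's nose, at jig x = +20, y = +19, 27 above the channel floor when down.
- offcut: Bystander: round dark brown wooden disc, 70 diameter, 30 high, origin under its centre, on the far side of the bench.
- screwdriver: Bystander: yellow-handled screwdriver lying on the far side of the bench, handle to its -x.
- clamp: Bystander: bar clamp with orange jaws and handle lying on the far side of the bench, 200 long (its x), about 85 wide, 26 high.
Not all that is in view belongs to the job. Of the things shaped like the part that bears block_center, the wooden one is meant.

How it is judged:
On the way, in this order (a step that is already met when the one before it is completed fails the run):
1. the block lies flat in the lead-in, short of the catch, with the catch down (x of block_center in the frame of jig between -0.15 and -0.068 m and y of block_center in the frame of jig between -0.008 and 0.008 m and z of block_center in the frame of jig below 0.035 m and angle between the x axis of block_center and the x axis of jig, either way round below 0.15 rad and value of joint catch below 0.03 rad), for 0.2 s.
2. the block, sliding flat in the channel, holds the catch lifted (x of block_center in the frame of jig between -0.06 and 0.072 m and z of block_center in the frame of jig below 0.036 m and value of joint catch above 0.12 rad), for 0.1 s.
At the end, for the whole second after the job is handed in: The block lies flat in the nest (within 4.5 mm of the seat along the jig and 4 mm across, within 0.08 rad of straight, not raised more than 3 mm) between the end stop and the catch, and the catch is fully down behind it (under 0.04 rad); released (value of joint catch below 0.04 rad and x of block_center in the frame of seat between -0.0045 and 0.0045 m and y of block_center in the frame of seat between -0.004 and 0.004 m and z of block_center in the frame of seat below 0.023 m and angle between the x axis of block_center and the x axis of jig, either way round below 0.08 rad); the robot touches nothing.
It fails at once if the robot touches the catch (contact force between any of the fingers, the arm and catch above 1 N).
It fails at once if the offcut, screwdriver or clamp is moved more than 25 mm (distance of any of offcut, screwdriver, clamp from where it was at the start of the episode above 0.025 m).
It also fails if it takes over 51 s, if anything falls off the work surface, if the arm or the gripper's body presses on something with over 40 N, if the wrist force passes 120 N, or if a joint passes its speed limit or range.

### The arm

A 7-joint arm with a two-finger parallel gripper is mounted at the origin on the work surface. World frame = base frame: x ahead of the robot, y to its left, z up, the work surface at z = 0. Lengths are in m, angles in rad, forces in N, time in s.
With the tool pointing down it reaches from about 0.4 to 0.85 m from the base axis. Payload 4.5 kg.
Tool frame: the origin (TCP) lies between the finger pads; the fingertips stand 19 mm ahead of it and the grasp point (between the pads) is the TCP (r.tips_ahead is the distance from the TCP to the fingertips, in m); z points along the fingers, y is the line along which they close (so a half turn about z gives the same grasp; the last joint's range is limited). The gripper opens to 88 mm and grips with 3 to 60 N. Pads are 18 mm wide; open, the fingers measure 123 mm over their backs; the gripper's body (75 mm by 187 mm) begins 45 mm behind the grasp point.
Start: joints at [1.145, 0.689, -0.195, 1.565, 0.157, 0.902, -0.215], TCP at [0.277, -0.56, 0.258] pointing down, gripper open.
Joint ranges: [-3.01, 3.01], [-0.46, 2.08], [-1.47, 1.51], [0.13, 2.56], [-1, 4.14], [0.04, 2.09], [-2.66, 2.66]. Speed limits (rad/s): [2.57, 2.57, 3.14, 3.14, 3.14, 3.14, 3.14].

### API

Orientations are given as a unit quaternion [x, y, z, w].
In Python, from plant import r, cams, models gives the robot as it stands. The module is installed in compiled form; this text tells all that it offers.
- The arm moves only by the tool jog_arm, never from a script. Its arguments are lists of equal length, an entry for each row: "turn": the turn, a rotation vector about the tool's x, y, z in rad, a list of three; "translation": the shift along the tool's x, y, z in m, a list of three; "grip": the closure, from 0 (fully open) to 1 (shut). In form: {"turn": [[ax, ay, az], ...], "translation": [[tx, ty, tz], ...], "grip": [grip, ...]}. A call has 1 to 20 rows; each row is the pose to reach, as a shift and turn from the pose commanded when the call began, along the tool's axes at that moment; what a row does not reach only later rows make up. A row lasts 1/8 s, in which the tool goes at most 62.5 mm and 10.7 degrees, less where a joint would pass 70% of its speed; a pose out of reach is approached as far as the arm can. A call with a gripper value outside its range is refused whole. The fingers move at their own pace and stop on an object; "force" is the grip in N (left out, the last holds). Time passes only in rows, so rows that repeat a pose let the fingers close. It gives the time, the measured TCP pose, the force, the opening and the grip force at its end, in the units of the state.
- r.get_state(): the state, without advancing time (a new reading comes with each control period).
- cams.snapshot(name): name is "side" or "top"; returns the picture (480x640x3 uint8, red, green, blue); there is no depth.
- cams.camera_params(name): a dict with "fx", "fy", "cx", "cy" (pixels), "eye" and "orientation" of the camera in the world. Camera axes: x right, y up, looking along -z (the intrinsics and any distortion apply to the point x, -y, -z); pixel columns grow to the right and rows downward; lengths in m; the calibration is good to about 2 mm. A picture is of the moment at which its call begins. camera_params takes no time and is no camera call.
- r.finish_job(): hands the job in; it is judged then, once.
Trained networks look in the newest picture that a camera, given by its name, has taken for a name from the list of things; names that differ only in an ending like _2 or _b are one class to them, and where a whole thing is asked for, a point or a joint stands for the part that bears it (a point fixed in the world has none). Each returns a list of dicts, best first, with "p" (0 to 1); they miss things now and then, are a little off and sometimes report something else, mostly with a low value. They report only what shows in the picture. A call takes as long as a camera call. They do not tell look-alikes from the thing itself.
- models.find_in(camera, name): "position" ([x, y, z] in m, in world coordinates, good to about 4 mm: the middle of the surface that is visible of it).
- models.masks_of(camera, name): "pixels" (480x640 bool, what is visible of it).
- models.place_of(camera, name): "position" ([x, y, z] in m, in world coordinates, good to about 4 mm: a listed point, or the origin of a listed thing).
The state is a dict: "clock": time; "q": joint angles; "qd": joint speeds; "joint_torque": joint torques, N m; "tool_pos": TCP position; "eef_rot": TCP orientation; "contact_force": force on the tool from outside, world axes, zero at the start; "moment": the same for the moment, N m; "opening": opening from 0.0 (shut) to 1.0 (fully open); "finger_force": force on a finger pad.
Only numpy, scipy, OpenCV 4.12 (cv2) and the standard library are available. Lean on these libraries where they do the work, as an engineer would, in place of code of your own. Each camera call takes 0.05 s, during which the arm holds its last target. There are 200 camera calls.

## Working session

There is one attempt and no reset: what is moved stays moved. The work goes in short steps, Python scripts to look and compute and a tool call to move; the robot and the scene stay as the last step left them, time stands still between calls to the robot, and variables do not carry over. Pictures are saved under pics/ and viewed, at most 10 in all, crops included, and the job is handed in when it is done.

Besides the shell and the picture viewer there is one more tool, called after "Call:" as a command line: name --argument value ..., lists and objects as JSON in quotes. jog_arm: Moves the arm, as the interface text tells. Its arguments: {"type":"object","properties":{"turn":{"type":"array"},"translation":{"type":"array"},"grip":{"type":"array"},"force":{"type":"number"}},"required":["turn","translation","grip"]}

```bash
mkdir -p pics; cat > h.py <<'E'
from plant import r,cams,models
import numpy as np,cv2
from scipy.spatial.transform import Rotation as R
def proj(c,P):
    p=cams.camera_params(c);q=(np.atleast_2d(P)-p["eye"])@R.from_quat(p["orientation"]).as_matrix()
    return np.c_[p["cx"]+p["fx"]*q[:,0]/-q[:,2],p["cy"]+p["fy"]*q[:,1]/q[:,2]]
def unproj(c,uv,z):
    p=cams.camera_params(c);uv=np.atleast_2d(uv)
    d=np.c_[(uv[:,0]-p["cx"])/p["fx"],-(uv[:,1]-p["cy"])/p["fy"],-np.ones(len(uv))]@R.from_quat(p["orientation"]).as_matrix().T
    e=np.array(p["eye"]);return e+d*((z-e[2])/d[:,2])[:,None]
def snap(c,f):
    im=cams.snapshot(c);cv2.imwrite("pics/"+f,im[...,::-1]);return im
E
python3 - <<'E'
from h import *
np.set_printoptions(precision=4,suppress=True)
a=snap("top","t0.png");b=snap("side","s0.png")
print(cams.camera_params("top"));print(cams.camera_params("side"))
for c in("top","side"):
  for n in("block_center","jig","lead_in","seat","stop_face","catch_hinge","catch_nose"):
    print(c,n,[(round(d["p"],2),d["position"],proj(c,d["position"])[0].round()) for d in models.place_of(c,n)[:3]])
print(r.get_state())
E
```

```text
{'fx': 538.2101435853929, 'fy': 538.2101435853929, 'cx': 317.7109386172115, 'cy': 243.10043982129858, 'eye': array([0.4292, 0.0457, 1.2459]), 'orientation': array([ 0.0489, -0.0548, -0.6975,  0.7128])}
{'fx': 564.6271031067217, 'fy': 564.6271031067217, 'cx': 320.39856498090234, 'cy': 250.79152594618108, 'eye': array([ 0.527 , -0.8178,  0.8273]), 'orientation': array([ 0.4181, -0.0055, -0.0302,  0.9079])}
top block_center [(0.89, [0.5365, 0.2274, 0.024], array([234., 273.])), (0.89, [0.5973, 0.1055, 0.017], array([288., 248.])), (0.71, [0.5432, 0.3579, 0.0179], array([177., 269.]))]
top jig [(0.86, [0.5485, -0.1346, 0.0028], array([391., 272.]))]
top lead_in [(0.86, [0.6432, -0.1496, 0.0129], array([398., 231.]))]
top seat [(0.96, [0.4788, -0.1226, 0.0137], array([387., 302.]))]
top stop_face [(0.61, [0.4237, -0.116, 0.0116], array([384., 327.]))]
top catch_hinge [(0.74, [0.5863, -0.1639, 0.0607], array([408., 253.]))]
top catch_nose [(0.61, [0.5254, -0.1515, 0.0405], array([401., 281.]))]
side block_center [(0.74, [0.5394, 0.2248, 0.0227], array([304., 223.])), (0.67, [0.5409, 0.3697
[... 384 characters left out ...]
0.0114], array([252., 342.]))]
side catch_hinge [(0.82, [0.5833, -0.1601, 0.0646], array([337., 336.]))]
side catch_nose [(0.82, [0.5287, -0.1539, 0.0421], array([306., 343.]))]
{'clock': 0.8, 'q': array([ 1.1448,  0.6891, -0.1946,  1.5653,  0.1573,  0.9025, -0.2151]), 'qd': array([-0.001 ,  0.0006,  0.0009,  0.001 ,  0.    , -0.0005,  0.0005]), 'joint_torque': array([ -0.0002, -52.7443,  -1.2668, -15.3736,  -0.0518,  -0.0007,
         0.    ]), 'tool_pos': array([ 0.2774, -0.5601,  0.2578]), 'eef_rot': array([0.9737, 0.2279, 0.    , 0.    ]), 'contact_force': array([-0.525 ,  0.2264,  0.6022]), 'moment': array([ 0.0048, -0.0294, -0.0356]), 'finger_force': 0.0, 'opening': 0.9956078030906945}
```

View pics/t0.png

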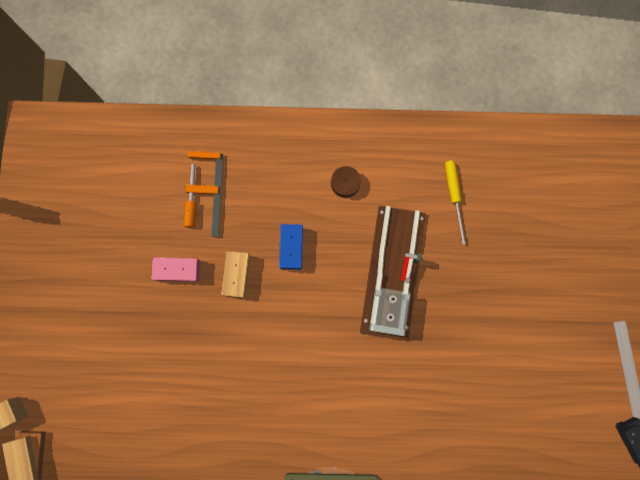

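View pics/s0.png

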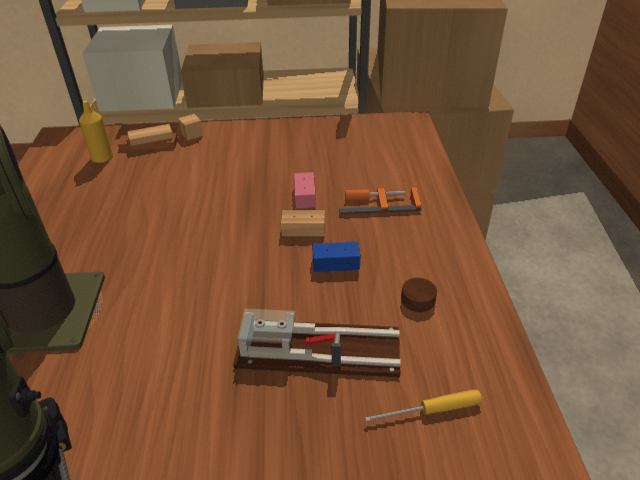

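Candidates in the top picture: pale wood (235,274), blue (291,247), pink (175,269), and scrap wood at the lower-left edge (10,413)/(20,465). I choose the pale one with two dots at (235,274). The jig's open end is at (405,215), its stop at (388,328), and the red catch at (407,268) on its right (screwdriver) side. Next I'll check a crop and measure.

```bash
python3 - <<'E'
from h import *
np.set_printoptions(precision=4,suppress=True)
a=snap("top","t1.png")
c1=cv2.resize(a[220:310,180:310],None,fx=5,fy=5,interpolation=cv2.INTER_CUBIC)
c2=cv2.resize(a[195:350,350:440],(290,500),interpolation=cv2.INTER_CUBIC)
c1=cv2.copyMakeBorder(c1[:, :500],0,50,0,0,cv2.BORDER_CONSTANT)
cv2.imwrite("pics/c1.png",np.hstack([c1,c2])[...,::-1])
# block: pale-colour pixels within the mask
for d in models.masks_of("top","block_center")[:3]:
    m=d["pixels"].astype(np.uint8); col=a[m>0].mean(0)
    ys,xs=np.nonzero(m); 
    pts=unproj("top",np.c_[xs,ys],0.04)[:,:2].astype(np.float32)
    print("blk",d["p"],col,xs.mean(),ys.mean(),cv2.minAreaRect(pts*1000))
for d in models.masks_of("top","jig")[:1]:
    ys,xs=np.nonzero(d["pixels"]); print(cv2.minAreaRect(unproj("top",np.c_[xs,ys],0.012)[:,:2].astype(np.float32)*1000))
# fit jig pose from networks' points
K={"lead_in":(-.09,0),"seat":(.07275,0),"stop_face":(.1255,0),"catch_hinge":(-.036,.019),"catch_nose":(.02,.019),"jig":(0,0)}
A=[];B=[]
for c in("top","side"):
    if c=="side": cams.snapshot(c)
    for n,k in K.items():
        d=models.place_of(c,n)
        if d: A.append(k);B.append(d[0]["position"][:2])
A=np.array(A);B=np.array(B);a0=A.mean(0);b0=B.mean(0)
H=(A-a0).T@(B-b0);th=np.arctan2(H[0,1]-H[1,0],H[0,0]+H[1,1])
Rm=np.array([[np.cos(th),-np.sin(th)],[np.sin(th),np.cos(th)]])
t=b0-Rm@a0;print("jig",t,th,np.degrees(th));print((B-(A@Rm.T+t))*1000)
E
```

```text
blk 0.93 [210.7787 121.1691 137.9575] 175.50531400966184 269.60676328502416 ((540.7649536132812, 355.2549743652344), (51.77605056762695, 106.2291488647461), 1.2424064874649048)
blk 0.81 [ 41.119   86.0449 163.322 ] 290.4390243902439 247.02243902439025 ((598.6293334960938, 98.98573303222656), (50.79070281982422, 106.7953872680664), 89.84272003173828)
blk 0.65 [201.3021 152.8687  91.7319] 235.23048668503213 274.5105601469238 ((532.7894897460938, 220.89671325683594), (54.755680084228516, 100.93933868408203), 85.2489242553711)
((548.4319458007812, -136.87252807617188), (111.02306365966797, 299.470458984375), 81.70176696777344)
jig [ 0.5507 -0.1369] 2.9909100961629047 171.36652541320163
[[ 4.1071 -0.2428]
 [-2.0871  1.0264]
 [ 2.1473 -1.6641]
 [ 1.8128  0.8295]
 [-0.1127 -1.8529]
 [-0.7929  1.0572]
 [-2.8871  2.0264]
 [ 2.0652 -0.2921]
 [-1.5527  1.5359]
 [-1.8872 -2.6705]
 [-0.8127  0.2471]]
```

View pics/c1.png

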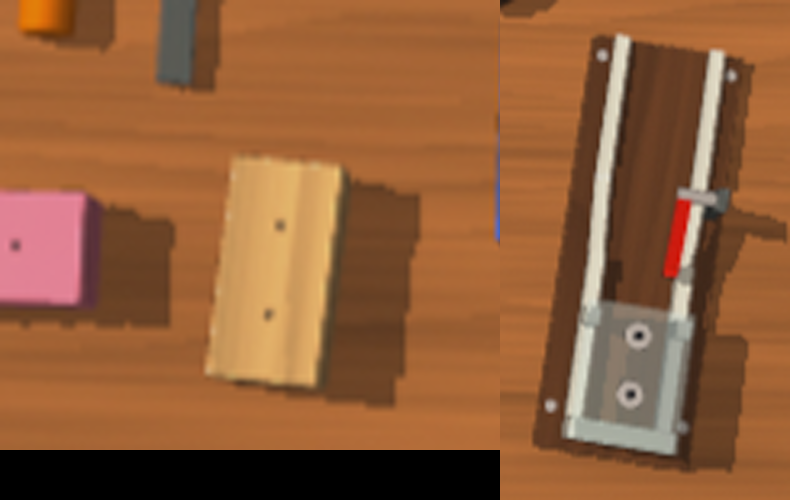

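The crop confirms it: natural wood with two dots at top-image pixels (236,265) and (233.6,283). In the jig, the post and catch are on the right-hand side.

```bash
cat >> h.py <<'E'
def rel(p,yaw,s=None,R0=None):
    "move from present pose to world p with tool down, tool x at yaw (deg) -> translation, turn"
    s=s or r.get_state();R0=R0 or R.from_quat(s["eef_rot"])
    y=np.radians(yaw);T=R.from_matrix(np.array([[np.cos(y),np.sin(y),0],[np.sin(y),-np.cos(y),0],[0,0,-1]]))
    return R0.inv().apply(np.array(p)-s["tool_pos"]).round(4),(R0.inv()*T).as_rotvec().round(4)
E
python3 - <<'E'
from h import *
np.set_printoptions(precision=4,suppress=True)
P=unproj("top",[[180+280/5-.4,220+225/5-.4],[180+268/5-.4,220+314/5-.4]],0.04)
print(P,P.mean(0),np.degrees(np.arctan2(*(P[0]-P[1])[[1,0]])))
a=cv2.imread("pics/t1.png")
m=models.masks_of("top","block_center")[2]["pixels"]
hsv=cv2.cvtColor(a,cv2.COLOR_BGR2HSV); w=(m&(hsv[...,2]>150)).astype(np.uint8)
ys,xs=np.nonzero(w);print(w.sum(),cv2.minAreaRect(unproj("top",np.c_[xs,ys],0.04)[:,:2].astype(np.float32)*1000))
for p,y in[((.55,-.2,.258),-5),((.534,.222,.2),-5),((.55,-.2,.258),175),((.534,.222,.2),175)]: print(p,y,rel(p,y))
E
```

```text
[[0.5547 0.2212 0.04  ]
 [0.5146 0.2248 0.04  ]] [0.5346 0.223  0.04  ] -5.1736807841964545
972 ((533.7596435546875, 223.4651641845703), (49.47578048706055, 99.4311752319336), 85.2489242553711)
(0.55, -0.2, 0.258) -5 (array([ 0.4041, -0.2017, -0.0003]), array([0.    , 0.    , 0.5471]))
(0.534, 0.222, 0.2) -5 (array([ 0.5771, -0.587 ,  0.0577]), array([0.    , 0.    , 0.5471]))
(0.55, -0.2, 0.258) 175 (array([ 0.4041, -0.2017, -0.0003]), array([-0.    ,  0.0001, -2.5945]))
(0.534, 0.222, 0.2) 175 (array([ 0.5771, -0.587 ,  0.0577]), array([-0.    ,  0.0001, -2.5945]))
```

Call:
jog_arm --turn '[[0, 0, 0.18], [0, 0, 0.36], [0, 0, 0.547], [0, 0, 0.547], [0, 0, 0.547], [0, 0, 0.547], [0, 0, 0.547], [0, 0, 0.547], [0, 0, 0.547], [0, 0, 0.547], [0, 0, 0.547], [0, 0, 0.547], [0, 0, 0.547], [0, 0, 0.547], [0, 0, 0.547], [0, 0, 0.547], [0, 0, 0.547], [0, 0, 0.547]]' --translation '[[0.055, -0.028, 0], [0.11, -0.055, 0], [0.165, -0.083, 0], [0.22, -0.11, 0], [0.275, -0.138, 0], [0.33, -0.165, 0], [0.385, -0.193, 0], [0.404, -0.202, 0], [0.425, -0.25, 0.01], [0.447, -0.3, 0.02], [0.47, -0.35, 0.03], [0.495, -0.4, 0.04], [0.52, -0.45, 0.05], [0.545, -0.51, 0.055], [0.577, -0.587, 0.058], [0.577, -0.587, 0.058], [0.577, -0.587, 0.058], [0.577, -0.587, 0.058]]' --grip '[0, 0, 0, 0, 0, 0, 0, 0, 0, 0, 0, 0, 0, 0, 0, 0, 0, 0]'

```text
clock: 3.9
tool_pos: [0.5345, 0.2191, 0.1998]
eef_rot: [0.999, -0.045, 0.0, 0.001]
contact_force: [-0.3, -0.5, 0.7]
opening: 1.002
finger_force: 0.0
```

Call:
jog_arm --turn '[[0, 0, 0], [0, 0, 0], [0, 0, 0], [0, 0, 0], [0, 0, 0], [0, 0, 0], [0, 0, 0], [0, 0, 0], [0, 0, 0], [0, 0, 0], [0, 0, 0]]' --translation '[[0, -0.003, 0.05], [0, -0.003, 0.1], [0, -0.003, 0.14], [0, -0.003, 0.16], [0, -0.003, 0.169], [0, -0.003, 0.169], [0, -0.003, 0.169], [0, -0.003, 0.169], [0, -0.003, 0.169], [0, -0.003, 0.169], [0, -0.003, 0.169]]' --grip '[0, 0, 0, 0, 0, 0, 0.6, 0.6, 0.6, 0.6, 0.6]' --force 20

```text
clock: 5.28
tool_pos: [0.5343, 0.2251, 0.0309]
eef_rot: [0.999, -0.044, 0.0, -0.0]
contact_force: [-1.0, 0.3, 3.7]
opening: 0.565
finger_force: 20.0
```

```bash
python3 - <<'E'
from h import *
np.set_printoptions(precision=4,suppress=True)
print(rel((.6385,-.1503,.14),-8.5), rel((.6385,-.1503,.14),-5))
# refine jig: edges of the dark base in the top picture
a=cv2.imread("pics/t1.png");cams.snapshot("side")
for n in("lead_in","seat"):print(models.place_of("side",n)[0])
E
```

```text
(array([ 0.1365,  0.3649, -0.1091]), array([-0.0001, -0.0003,  0.0613])) (array([ 0.1365,  0.3649, -0.1091]), array([-0.0001, -0.0003,  0.0002]))
{'position': [0.639, -0.1471, 0.0103], 'p': 0.96}
{'position': [0.4781, -0.1227, 0.0119], 'p': 0.77}
```

Call:
jog_arm --turn '[[0, 0, 0], [0, 0, 0], [0, 0, 0], [0, 0, 0]]' --translation '[[0, 0, -0.04], [0, 0, -0.09], [0, 0, -0.11], [0, 0, -0.11]]' --grip '[0.6, 0.6, 0.6, 0.6]'

```text
clock: 5.92
tool_pos: [0.535, 0.2253, 0.1419]
eef_rot: [0.999, -0.044, 0.001, -0.001]
contact_force: [0.1, -0.1, -1.1]
opening: 0.567
finger_force: 20.0
```

Call:
jog_arm --turn '[[0, 0, 0.02], [0, 0, 0.04], [0, 0, 0.061], [0, 0, 0.061], [0, 0, 0.061], [0, 0, 0.061], [0, 0, 0.061], [0, 0, 0.061], [0, 0, 0.061], [0, 0, 0.061], [0, 0, 0.061]]' --translation '[[0.015, 0.04, 0], [0.034, 0.09, 0], [0.052, 0.14, 0], [0.07, 0.19, 0], [0.09, 0.24, 0], [0.11, 0.29, 0], [0.127, 0.34, 0], [0.136, 0.365, 0.01], [0.136, 0.365, 0.03], [0.136, 0.365, 0.04], [0.136, 0.365, 0.04]]' --grip '[0.6, 0.6, 0.6, 0.6, 0.6, 0.6, 0.6, 0.6, 0.6, 0.6, 0.6]'

```text
clock: 7.3
tool_pos: [0.6368, -0.1473, 0.0988]
eef_rot: [0.997, -0.072, -0.002, -0.001]
contact_force: [0.2, 0.1, -1.6]
opening: 0.566
finger_force: 20.0
```

```bash
python3 - <<'E'
from h import *
np.set_printoptions(precision=4,suppress=True)
b=snap("side","s2.png");t=snap("top","t2.png")
c=np.vstack([cv2.resize(b[270:400,220:420],None,fx=2.8,fy=2.8,interpolation=cv2.INTER_CUBIC)])
d=cv2.resize(t[195:345,355:435],None,fx=2.4,fy=2.4,interpolation=cv2.INTER_CUBIC)
d=cv2.copyMakeBorder(d,0,c.shape[0]-d.shape[0],0,0,cv2.BORDER_CONSTANT) if d.shape[0]<c.shape[0] else d[:c.shape[0]]
cv2.imwrite("pics/c2.png",np.hstack([c,d])[...,::-1])
print(r.get_state()["tool_pos"],r.get_state()["eef_rot"])
# projected known jig geometry in t1 (unobstructed): rail/base edge estimate by comparing dark base mask
im=cv2.imread("pics/t1.png").astype(float)
def J(x,y,z,t,th):
    return np.array([t[0]+x*np.cos(th)-y*np.sin(th),t[1]+x*np.sin(th)+y*np.cos(th),z])
g=cv2.cvtColor(im.astype(np.uint8),cv2.COLOR_BGR2GRAY).astype(np.float32)
from scipy.optimize import minimize
xs=np.linspace(-.147,-.05,40)
def cost(v):
    t,th=v[:2],v[2];s=0
    on=[J(x,sg*.0345,.020,t,th) for x in xs for sg in(1,-1)]
    off=[J(x,sg*o,z,t,th) for x in xs for sg in(1,-1) for o,z in((.027,.016),(.044,.012))]
    # base ends and sides: dark inside
    q=lambda P:cv2.remap(g,proj("top",P).astype(np.float32)[:,:1].copy(),proj("top",P).astype(np.float32)[:,1:].copy(),cv2.INTER_LINEAR).mean()
    bi=[J(sx*.146,y,.012,t,th) for sx in(1,-1) for y in np.linspace(-.05,.05,30)];bo=[J(sx*.155,y,.012,t,th) for sx in(1,-1) for y in np.linspace(-.05,.05,30)]
    return -(q(on)-q(off))-.5*(q(bo)-q(bi))
best=min((minimize(cost,[.5495+dx,-.137+dy,2.993+da],method="Nelder-Mead",options=dict(initial_simplex=np.array([[.5495+dx,-.137+dy,2.993+da]]*4)+np.vstack([np.zeros(3),np.diag([.003,.003,.02])]))) for dx in(-.003,.003) for dy in(-.003,0,.003) for da in(-.01,.01)),key=lambda o:o.fun)
print(best.x,np.degrees(best.x[2]),best.fun,cost([.5495,-.137,2.993]))
E
```

```text
[ 0.6381 -0.1486  0.1006] [ 0.9973 -0.0729 -0.0001 -0.0004]Traceback (most recent call last):
  File "<stdin>", line 24, in <module>
  File "<stdin>", line 24, in <genexpr>
    res = _minimize_neldermead(fun, x0, args, callback, bounds=bounds,
                               **options)
    fxcc = func(xcc)
    fx = function(np.copy(x), *(wrapper_args + args))
  File "<stdin>", line 23, in cost
  File "<stdin>", line 21, in <lambda>
  File "h.py", line 5, in proj
    p=cams.camera_params(c);q=(np.atleast_2d(P)-p["eye"])@R.from_quat(p["orientation"]).as_matrix()
ValueError: time passes only in moves, steps and waits
```

View pics/c2.png

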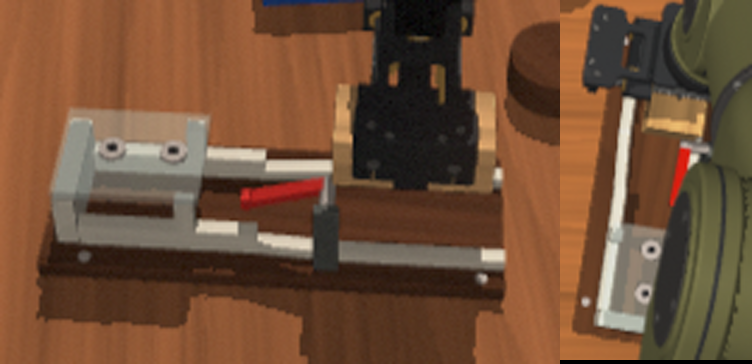

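The block is held level over the open end (side crop ~(415,130)), with the red catch down beside it. I'll redo the jig fit with the camera parameters cached.

```bash
sed -i 's/^def proj/import functools\nclass _C:pass\n_cp=functools.lru_cache(None)(lambda c:cams.camera_params(c))\ndef proj/; s/p=cams.camera_params(c)/p=_cp(c)/' h.py
python3 - <<'E'
from h import *
from scipy.optimize import minimize
np.set_printoptions(precision=4,suppress=True)
def run(cam,f,bx):
  g=cv2.GaussianBlur(cv2.imread("pics/"+f,0),(3,3),0).astype(np.float32)
  def J(A,t,th):
    A=np.array(A);c,s=np.cos(th),np.sin(th);return np.c_[t[0]+A[:,0]*c-A[:,1]*s,t[1]+A[:,0]*s+A[:,1]*c,A[:,2]]
  xs=np.linspace(-.147,-.055,40);ys=np.linspace(-.05,.05,30)
  on=[(x,s*o,.020) for x in xs for s in(1,-1) for o in(.032,.037)]
  off=[(x,s*o,.012) for x in xs for s in(1,-1) for o in(.022,.046)]
  bi=[(s*.146,y,.012) for s in(1,-1) for y in ys];bo=[(s*.155,y,.012) for s in(1,-1) for y in ys]
  def q(A,v):
    p=proj(cam,J(A,v[:2],v[2])).astype(np.float32);return cv2.remap(g,p[:,:1].copy(),p[:,1:].copy(),cv2.INTER_LINEAR).mean()
  cost=lambda v:-(q(on,v)-q(off,v))-.5*(q(bo,v)-q(bi,v))
  sols=[]
  for dx in(-.003,.003):
    for dy in(-.004,0,.004):
      for da in(-.01,.01):
        v=np.array([.5495+dx,-.137+dy,2.993+da])
        sols.append(minimize(cost,v,method="Nelder-Mead",options=dict(initial_simplex=v+np.vstack([np.zeros(3),np.diag([.003,.003,.02])]))))
  for o in sorted(sols,key=lambda o:o.fun)[:3]:print(cam,o.x,np.degrees(o.x[2]),o.fun)
run("top","t1.png",0);run("side","s0.png",0)
E
```

```text
top [ 0.5482 -0.137   3.0004] 171.90775434167534 -146.58761596679688
top [ 0.5481 -0.1371  3.002 ] 172.00386886068418 -146.58572387695312
top [ 0.5482 -0.1369  3.    ] 171.88903540690913 -146.58168029785156
side [ 0.5483 -0.1339  3.0242] 173.2732592594583 -102.97056579589844
side [ 0.5482 -0.1339  3.0249] 173.3129378131036 -102.93647766113281
side [ 0.5484 -0.1339  3.0247] 173.30485190873637 -102.93285369873047
```

Call:
jog_arm --turn '[[0, 0, 0], [0, 0, 0], [0, 0, 0], [0, 0, 0], [0, 0, 0], [0, 0, 0]]' --translation '[[0, -0.001, 0.015], [0, -0.001, 0.03], [0, -0.001, 0.038], [0, -0.001, 0.046], [0, -0.001, 0.052], [0, -0.001, 0.052]]' --grip '[0.6, 0.6, 0.6, 0.6, 0.6, 0.6]'

```text
clock: 8.15
tool_pos: [0.6371, -0.1494, 0.0478]
eef_rot: [0.997, -0.074, -0.001, -0.0]
contact_force: [1.1, -1.0, -2.8]
opening: 0.565
finger_force: 20.0
```

Call:
jog_arm --turn '[[0, 0, 0], [0, 0, 0], [0, 0, 0]]' --translation '[[0, 0, 0.003], [0, 0, 0.005], [0, 0, 0.005]]' --grip '[0.6, 0.6, 0.6]'

```text
clock: 8.52
tool_pos: [0.6377, -0.1494, 0.0436]
eef_rot: [0.997, -0.074, -0.0, -0.0]
contact_force: [0.5, -0.1, -0.7]
opening: 0.569
finger_force: 20.0
```

```bash
python3 - <<'E'
from h import *
s=r.get_state();print(s["tool_pos"],s["contact_force"],s["moment"])
b=snap("side","s3.png")
cv2.imwrite("pics/c3.png",cv2.resize(b[300:390,270:420],None,fx=5,fy=5,interpolation=cv2.INTER_CUBIC)[...,::-1])
E
```

```text
[ 0.63766008 -0.14943332  0.04356225] [ 0.45627642 -0.12879242 -0.65774807] [ 0.10153608 -0.03828728 -0.0092635 ]
```

View pics/c3.png

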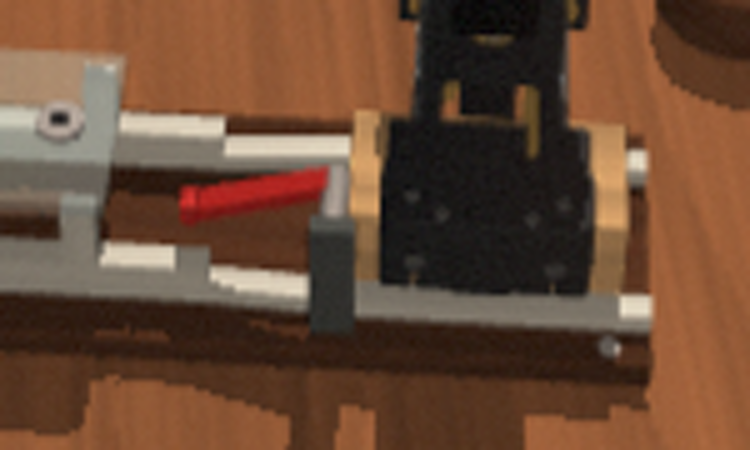

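The block is sitting between the rails (near face ~(495,285) in the crop) with the catch down. Releasing, then rising.

Call:
jog_arm --turn '[[0, 0, 0], [0, 0, 0], [0, 0, 0], [0, 0, 0], [0, 0, 0], [0, 0, 0], [0, 0, 0], [0, 0, 0]]' --translation '[[0, 0, 0], [0, 0, 0], [0, 0, 0], [0, 0, 0], [0, 0, -0.03], [0, 0, -0.08], [0, 0, -0.12], [0, 0, -0.12]]' --grip '[0, 0, 0, 0, 0, 0, 0, 0]'

```text
clock: 9.57
tool_pos: [0.6405, -0.1501, 0.1675]
eef_rot: [0.997, -0.074, 0.004, 0.0]
contact_force: [-0.0, -0.7, 0.2]
opening: 1.0
finger_force: 0.0
```

```bash
python3 - <<'E'
from h import *
np.set_printoptions(precision=4,suppress=True)
b=snap("side","s4.png");print([(d["p"],d["position"]) for d in models.place_of("side","block_center")])
s=r.get_state();print(s["tool_pos"])
# push start: jig x of finger centre, lateral -5mm
t=np.array([.5485,-.136]);th=np.radians(171.8);u=np.array([np.cos(th),np.sin(th)]);v=np.array([-u[1],u[0]])
for x,z in((-.19,.15),(-.19,.043),(-.16,.043),(.006,.043)):
    p=[*(t+u*x-.005*v),z]; print(p,rel(p,81.8),rel(p,-8.2)[0])
E
```

```text
[(0.92, [0.5981, 0.1008, 0.0212]), (0.83, [0.6401, -0.1486, 0.0348]), (0.65, [0.5379, 0.3692, 0.0196])]
[ 0.6378 -0.1494  0.1637]
[np.float64(0.7372706285410074), np.float64(-0.1581506162495082), 0.15] (array([ 0.0997, -0.006 ,  0.0137]), array([-0.0001,  0.0001, -1.5758])) [ 0.0997 -0.006   0.0137]
[np.float64(0.7372706285410074), np.float64(-0.1581506162495082), 0.043] (array([ 0.0997, -0.006 ,  0.1207]), array([-0.0001,  0.0001, -1.5758])) [ 0.0997 -0.006   0.1207]
[np.float64(0.7075773416137738), np.float64(-0.15387174823834288), 0.043] (array([ 0.0697, -0.0059,  0.1207]), array([-0.0001,  0.0001, -1.5758])) [ 0.0697 -0.0059  0.1207]
[np.float64(0.5432744872830808), np.float64(-0.13019534524322798), 0.043] (array([-0.0963, -0.005 ,  0.1207]), array([-0.0001,  0.0001, -1.5758])) [-0.0963 -0.005   0.1207]
```

Call:
jog_arm --turn '[[0, 0, -0.18], [0, 0, -0.36], [0, 0, -0.54], [0, 0, -0.72], [0, 0, -0.9], [0, 0, -1.08], [0, 0, -1.26], [0, 0, -1.44], [0, 0, -1.576], [0, 0, -1.576], [0, 0, -1.576]]' --translation '[[0.01, -0.001, 0], [0.03, -0.002, 0], [0.05, -0.003, 0], [0.07, -0.004, 0], [0.09, -0.005, 0], [0.1, -0.006, 0], [0.1, -0.006, 0], [0.1, -0.006, 0], [0.1, -0.006, 0.01], [0.1, -0.006, 0.01], [0.1, -0.006, 0.01]]' --grip '[1, 1, 1, 1, 1, 1, 1, 1, 1, 1, 1]'

```text
clock: 11.05
tool_pos: [0.7374, -0.1582, 0.1527]
eef_rot: [0.756, 0.654, -0.0, -0.001]
contact_force: [0.2, 0.0, 0.8]
opening: 0.002
finger_force: 0.0
```

```bash
python3 - <<'E'
from h import *
np.set_printoptions(precision=4,suppress=True)
s=r.get_state();print(s["tool_pos"],s["eef_rot"],s["q"],s["opening"])
t=snap("top","t5.png");m=models.place_of("top","block_center");print([(d["p"],d["position"]) for d in m])
cv2.imwrite("pics/c5.png",cv2.resize(t[180:340,340:460],None,fx=3.5,fy=3.5,interpolation=cv2.INTER_CUBIC)[...,::-1])
t=np.array([.5485,-.136]);th=np.radians(171.8);u=np.array([np.cos(th),np.sin(th)]);v=np.array([-u[1],u[0]])
for x in(-.19,-.16,.006):
    p=[*(t+u*x-.005*v),.038]; print(rel(p,81.8))
E
```

```text
[ 0.7374 -0.1582  0.1527] [ 0.7565  0.654  -0.0005 -0.0006] [ 0.324   1.0112 -0.4155  1.1783  0.4094  1.0332 -0.2703] 0.0020435934115958995
[(0.8, [0.5436, 0.3604, 0.0193]), (0.73, [0.6425, -0.1495, 0.0354]), (0.63, [0.5978, 0.1029, 0.0189]), (0.62, [0.4212, -0.1184, 0.0101]), (0.46, [0.6453, -0.1471, 0.0104])]
(array([-0.    , -0.0006,  0.1156]), array([-0.    ,  0.0001, -0.0011]))
(array([-0.    , -0.0306,  0.1156]), array([-0.    ,  0.0001, -0.0011]))
(array([-0.0002, -0.1966,  0.1157]), array([-0.    ,  0.0001, -0.0011]))
```

View pics/c5.png

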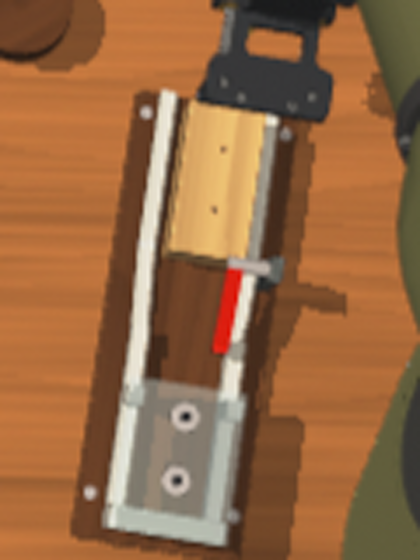

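The block lies flat and straight in the lead-in (dots at crop (223,150) and (214,210)), short of the red catch at (228,310). Next: lower the shut fingers behind it and start the push.

Call:
jog_arm --turn '[[0, 0, 0], [0, 0, 0], [0, 0, 0], [0, 0, 0], [0, 0, 0], [0, 0, 0], [0, 0, 0], [0, 0, 0], [0, 0, 0], [0, 0, 0]]' --translation '[[0, 0, 0.04], [0, 0, 0.08], [0, 0, 0.105], [0, 0, 0.115], [0, 0, 0.115], [0, -0.01, 0.115], [0, -0.02, 0.115], [0, -0.03, 0.115], [0, -0.04, 0.115], [0, -0.045, 0.115]]' --grip '[1, 1, 1, 1, 1, 1, 1, 1, 1, 1]'

```text
clock: 12.4
tool_pos: [0.6949, -0.1521, 0.041]
eef_rot: [0.756, 0.655, 0.001, 0.002]
contact_force: [1.6, 0.3, 1.2]
opening: 0.007
finger_force: 0.9
```

Call:
jog_arm --turn '[[0, 0, 0], [0, 0, 0], [0, 0, 0], [0, 0, 0], [0, 0, 0], [0, 0, 0], [0, 0, 0], [0, 0, 0], [0, 0, 0], [0, 0, 0]]' --translation '[[0, -0.008, 0], [0, -0.016, 0], [0, -0.024, 0], [0, -0.032, 0], [0, -0.04, 0], [0, -0.048, 0], [0, -0.056, 0], [0, -0.064, 0], [0, -0.07, 0], [0, -0.07, 0]]' --grip '[1, 1, 1, 1, 1, 1, 1, 1, 1, 1]'

```text
clock: 13.65
tool_pos: [0.6218, -0.142, 0.038]
eef_rot: [0.756, 0.655, -0.002, -0.001]
contact_force: [0.4, -0.6, 0.3]
opening: 0.003
finger_force: 0.0
```

```bash
python3 - <<'E'
from h import *
s=r.get_state();print(s["tool_pos"],s["contact_force"])
b=snap("side","s6.png")
cv2.imwrite("pics/c6.png",cv2.resize(b[290:390,230:410],None,fx=4.4,fy=4.4,interpolation=cv2.INTER_CUBIC)[...,::-1])
E
```

```text
[ 0.62176261 -0.14203244  0.03799912] [ 0.3993689  -0.61204637  0.25183293]
```

View pics/c6.png

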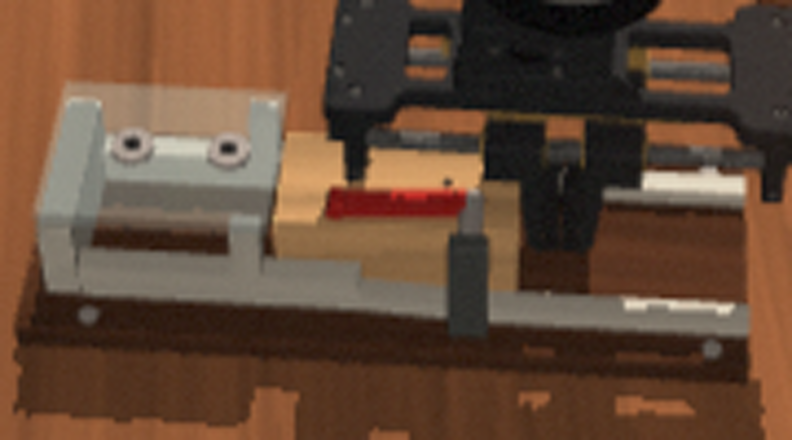

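The block holds the red catch level and lifted. A prong on the gripper's front (crop (355,180)) may pass over the drill plate, so I'll check its height.

```bash
python3 - <<'E'
from h import *
np.set_printoptions(precision=4,suppress=True)
for n,uv in(("L",[[230+352/4.4,290+182/4.4]]),("R",[[230+772/4.4,290+200/4.4]])):
  for z in(.05,.06,.07,.075,.083,.09):print(n,z,unproj("side",uv,z)[0])
print(r.get_state()["tool_pos"])
E
```

```text
L 0.05 [ 0.5369 -0.1337  0.05  ]
L 0.06 [ 0.5368 -0.1425  0.06  ]
L 0.07 [ 0.5367 -0.1513  0.07  ]
L 0.075 [ 0.5366 -0.1557  0.075 ]
L 0.083 [ 0.5365 -0.1627  0.083 ]
L 0.09 [ 0.5364 -0.1689  0.09  ]
R 0.05 [ 0.7076 -0.1559  0.05  ]
R 0.06 [ 0.7053 -0.1644  0.06  ]
R 0.07 [ 0.7029 -0.1729  0.07  ]
R 0.075 [ 0.7018 -0.1771  0.075 ]
R 0.083 [ 0.6999 -0.184   0.083 ]
R 0.09 [ 0.6983 -0.1899  0.09  ]
[ 0.6221 -0.142   0.0379]
```

The prong is the near corner of the 75 mm wide end plate, at z≈0.085. That clears the bushes at 0.066, so I'll continue.

Call:
jog_arm --turn '[[0, 0, 0], [0, 0, 0], [0, 0, 0], [0, 0, 0], [0, 0, 0], [0, 0, 0], [0, 0, 0], [0, 0, 0], [0, 0, 0], [0, 0, 0], [0, 0, 0]]' --translation '[[0, -0.008, 0], [0, -0.016, 0], [0, -0.024, 0], [0, -0.032, 0], [0, -0.04, 0], [0, -0.048, 0], [0, -0.056, 0], [0, -0.064, 0], [0, -0.07, 0], [0, -0.074, 0], [0, -0.074, 0]]' --grip '[1, 1, 1, 1, 1, 1, 1, 1, 1, 1, 1]'

```text
clock: 15.08
tool_pos: [0.5504, -0.1313, 0.0387]
eef_rot: [0.756, 0.655, -0.0, -0.0]
contact_force: [-0.5, -0.2, 0.1]
opening: 0.008
finger_force: 0.0
```

Call:
jog_arm --turn '[[0, 0, 0], [0, 0, 0], [0, 0, 0], [0, 0, 0]]' --translation '[[0, -0.002, 0], [0, -0.004, 0], [0, -0.006, 0], [0, -0.006, 0]]' --grip '[1, 1, 1, 1]'

```text
clock: 15.58
tool_pos: [0.5446, -0.1305, 0.0387]
eef_rot: [0.756, 0.655, -0.0, -0.0]
contact_force: [-0.2, -0.4, 0.1]
opening: 0.008
finger_force: 0.1
```

```bash
python3 - <<'E'
from h import *
s=r.get_state();print(s["tool_pos"],s["contact_force"])
b=snap("side","s7.png");a=snap("top","t7.png")
c=cv2.resize(b[290:390,230:390],None,fx=4,fy=4,interpolation=cv2.INTER_CUBIC)
cv2.imwrite("pics/c7.png",c[...,::-1])
E
```

```text
[ 0.54455709 -0.13048927  0.03869303] [-0.24490529 -0.38513475  0.06685111]
```

View pics/c7.png

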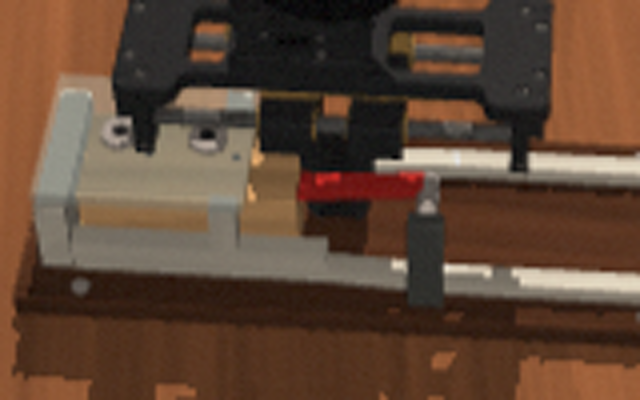

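Nearly home: the block's tail (crop ~(300,200)) is just at the nose and the catch is still up. I'll push on in small steps.

Call:
jog_arm --turn '[[0, 0, 0], [0, 0, 0], [0, 0, 0], [0, 0, 0]]' --translation '[[0, -0.0015, 0], [0, -0.003, 0], [0, -0.004, 0], [0, -0.004, 0]]' --grip '[1, 1, 1, 1]'

```text
clock: 16.18
tool_pos: [0.5418, -0.1302, 0.039]
eef_rot: [0.756, 0.655, 0.001, 0.001]
contact_force: [3.5, -1.4, -1.1]
opening: 0.009
finger_force: 1.6
```

Call:
jog_arm --turn '[[0, 0, 0], [0, 0, 0], [0, 0, 0], [0, 0, 0]]' --translation '[[0, -0.001, 0], [0, -0.002, 0], [0, -0.002, 0], [0, -0.002, 0]]' --grip '[1, 1, 1, 1]'

```text
clock: 16.68
tool_pos: [0.5418, -0.1302, 0.0394]
eef_rot: [0.756, 0.655, 0.002, 0.002]
contact_force: [5.7, -1.3, -1.3]
opening: 0.006
finger_force: 3.3
```

At the stop: the force rises with no further motion. Backing straight off now.

Call:
jog_arm --turn '[[0, 0, 0], [0, 0, 0], [0, 0, 0], [0, 0, 0], [0, 0, 0], [0, 0, 0], [0, 0, 0]]' --translation '[[0, 0.01, 0], [0, 0.03, 0], [0, 0.06, 0], [0, 0.1, 0], [0, 0.14, 0], [0, 0.14, 0], [0, 0.14, 0]]' --grip '[1, 1, 1, 1, 1, 1, 1]'

```text
clock: 17.55
tool_pos: [0.6755, -0.1492, 0.0378]
eef_rot: [0.756, 0.655, -0.001, -0.001]
contact_force: [0.3, -0.6, -0.6]
opening: 0.006
finger_force: 0.0
```

```bash
python3 - <<'E'
from h import *
s=r.get_state();print(s["tool_pos"],s["contact_force"])
b=snap("side","s8.png")
cv2.imwrite("pics/c8.png",cv2.resize(b[290:390,230:390],None,fx=4.5,fy=4.5,interpolation=cv2.INTER_CUBIC)[...,::-1])
for n in("block_center","catch_nose"):print(n,[(d["p"],d["position"]) for d in models.place_of("side",n)[:4]])
E
```

```text
[ 0.67552904 -0.14919162  0.03782658] [ 0.29281863 -0.63181376 -0.59333984]
block_center [(0.97, [0.4783, -0.1275, 0.0333]), (0.8, [0.5396, 0.3692, 0.0207]), (0.69, [0.6013, 0.0999, 0.0218])]
catch_nose [(0.68, [0.5244, -0.1572, 0.0401])]
```

View pics/c8.png

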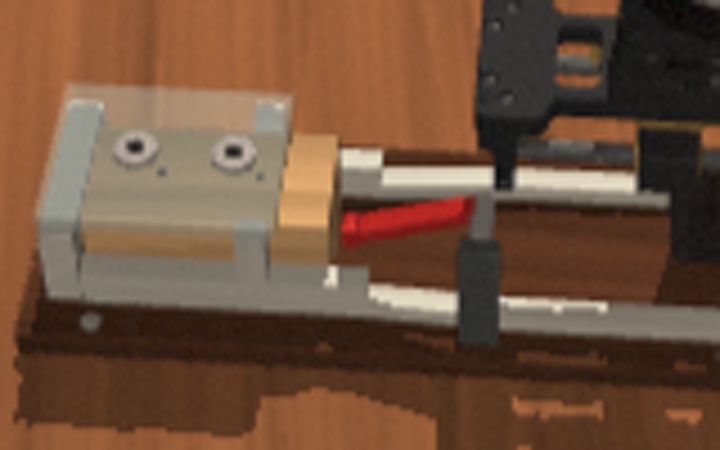

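The catch is down fully behind the block (nose at crop (345,235), same slope as at the start), and the block is home under the plate. Now I'll raise the arm clear and hand in.

Call:
jog_arm --turn '[[0, 0, 0], [0, 0, 0], [0, 0, 0], [0, 0, 0], [0, 0, 0]]' --translation '[[0, 0.01, -0.03], [0, 0.02, -0.07], [0, 0.02, -0.12], [0, 0.02, -0.12], [0, 0.02, -0.12]]' --grip '[1, 1, 1, 1, 1]'

```text
clock: 18.32
tool_pos: [0.6962, -0.1525, 0.1583]
eef_rot: [0.756, 0.655, -0.001, -0.0]
contact_force: [-0.8, -0.2, -0.5]
opening: 0.005
finger_force: 0.0
```

```bash
python3 -c "
from plant import r
print(r.finish_job())"
```

```text
the job is handed in; nothing more can be done
None
```

The pale block is home in the jig with the catch down behind it. The arm is clear and I handed the job in at about 18 s; no verdict was returned.

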